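# Open a swing-bolt tube clamp

### The arm

A 6-joint arm with a two-finger parallel gripper is mounted at the origin on the work surface. World frame = base frame: x ahead of the robot, y to its left, z up, the work surface at z = 0. Lengths are in m, angles in rad, forces in N, time in s.
With the tool pointing down it reaches from about 0.35 to 0.975 m from the base axis. Payload 4.9 kg.
Tool frame: the origin (TCP) lies between the finger pads; the fingertips stand 8 mm ahead of it and the grasp point (between the pads) lies 11 mm behind it; z points along the fingers, y is the direction in which the jaws open and shut (so a half turn about z gives the same grasp; the last joint's range is limited). The gripper opens to 85 mm and grips with 20 to 120 N. Pads are 22 mm wide; open, the fingers measure 114 mm over their backs; the gripper's body (76 mm by 85 mm) begins 54 mm behind the grasp point. The pads swing forward as they close: fully open they stand 13 mm farther back than shut.
Start: joints at [-1.391, 0.053, 1.613, -0, 1.476, -0.119], TCP at [0.184, -0.597, 0.239] pointing down, gripper open.
Joint ranges: [-3.01, 3.01], [-1.01, 2.22], [0.06, 2.58], [-1.02, 4.17], [0.09, 2.62], [-3.14, 3.14]. Speed limits (rad/s): [2.57, 2.57, 3.14, 3.14, 3.14, 3.14].

### API

Orientations are given as a rotation vector (axis times angle).
In Python, from station import ctrl gives the robot as it stands. The module is installed in compiled form; this text tells all that it offers.
- The arm moves only by the shell command python3 -m creep 'ROWS' [FORCE]. ROWS is JSON, a list of rows, each an object with "hand": the opening, from 0 (shut) to 1 (fully open); "translation": the shift along the tool's x, y, z in cm, a list of three; "delta_rot": the turn, a rotation vector about the tool's x, y, z in degrees, a list of three. A call has 1 to 8 rows; each row shifts and turns the commanded pose from where the row before left it, along the tool's axes as they then stand; what a row does not reach is not made up. A row lasts 1/8 s, in which the tool goes at most 62.5 mm and 10.7 degrees, less where a joint would pass 70% of its speed; a pose out of reach is approached as far as the arm can. A call with a gripper value outside its range is refused whole. The fingers move at their own pace and stop on an object; FORCE is the grip in N (left out, the last holds). Time passes only in rows, so rows that do not move let the fingers close. It gives the time, the measured TCP pose, the force and the opening at its end, in the units of the state.
- ctrl.get_obs(): the state, without advancing time (a new reading comes with each control period).
- ctrl.get_image(name): name is "scene" or "top" or "wrist"; returns (picture, depth): 480x640x3 uint8, red, green, blue; 480x640 float32, m along the optical axis (not along the pixel's ray), 0 where there is no reading.
- ctrl.calibration(name): a dict with "fx", "fy", "cx", "cy" (pixels), "T" (4x4, takes a point from camera to world coordinates). Camera axes: x right, y up, looking along -z (the intrinsics and any distortion apply to the point x, -y, -z); pixel columns grow to the right and rows downward; lengths in m; the calibration is good to about 2 mm. A picture is of the moment at which its call begins: read the wrist's pose just before it. calibration takes no time and is no camera call; for the wrist camera it gives the pose at the moment of the call.
- ctrl.finish_job(): hands the job in, once; it reports no verdict.
The state is a dict: "t": time; "q": joint angles; "dq": joint speeds; "effort": joint torques, N m; "tool_pos": TCP position; "tool_rot": TCP orientation; "contact_force": force on the tool from outside, world axes, zero at the start; "wrist_torque": the same for the moment, N m; "opening": finger opening in m.
Only numpy, scipy, OpenCV 4.12 (cv2) and the standard library are available. Lean on these libraries where they do the work, as an engineer would, in place of code of your own. Each camera call takes 0.05 s, during which the arm holds its last target.

### The job

Open the tube clamp: back its wing nut off only as far as it takes for the hinged eyebolt to come out of the slotted lug (at most about a quarter turn past the point where it first lets go), swing the bolt out and leave it hanging down, then fold the upper jaw right back past upright so the tube can be taken. Never force the bolt or nut against the lug - if it catches on the lip, give the nut a little more turn - and leave the tube in its saddle and everything else on the bench where it is.

Things in the scene. Friction and masses are not known exactly. Their poses are not given: they have to be found in the camera images.
- clamp: grey painted tube clamp, 50 mm wide along y, bolted to the table by a 200 x 110 mm foot plate 12 mm thick. Origin on the table under the middle of the tube; x points from the slotted lug (nearest the robot, at -x) to the jaw hinge (+x), y along the tube, z up. A V saddle carries the tube; a hinged upper jaw arches over it.
- arch_top (a point): crown of the upper jaw's round arch, which reaches 37 mm either way along the clamp's x, 44 mm wide; on the jaw, axes as the jaw's, 105 mm above the table when closed
- nut_foot (a point): steel wing nut with a 21 mm square washer riding under it: centre of the washer's underside, on the bolt axis; z along the bolt, x along the two wings. Wings 58 mm over their upright flat tips, 9 mm thick, 15 to 36 mm above this point; boss 18 mm high. Right-hand thread, 8 mm a turn (two-start): anticlockwise from above loosens and lifts it; it turns with about 0.1 N m.
- bolt_end (a point): free end of the 14 mm eyebolt, 92 mm from its pivot; on the bolt, z along it. With the nut down it stands between the wings, 30 mm above the washer's underside. Both wings can be gripped over their tips, or one wing across its thickness, from above.
- lug_seat (a point): point on the lug's flat top where the washer sits, on the upright bolt's axis; on the jaw, axes as the jaw's (the clamp's when closed). A lip 3.5 mm high at the nose, both sides of the slot, stops the washer: pulled out, it moves 1.5 mm and catches hard until it is lifted about 3.7 mm off this seat; then it slides out with little force. In the slot it may stand at most 5.8 mm off.
- buffer (a point): rubber buffer 20 x 36 mm between lug and clamp, squeezed when the nut is tight. It pushes with up to 10 N at the nut and lifts the lug as the nut is loosened: the jaw follows the nut up by 0.2 to 3.1 mm (it differs with the packing under the buffer and must be felt), and only then does the washer leave its seat. Point fixed to the clamp.
- bolt_pivot (a point): axis of the eyebolt's hinge pin (along the clamp's y) in the clevis under the lug, 62 mm below the seat of the hard-clamped jaw; fixed to the clamp.
- lug_nose (a point): middle of the end face of the jaw's lug, half way up its 20 mm thickness; on the jaw, axes as the jaw's. The lug is 44 mm wide (y), flat, 70 mm long, its open slot 16 mm wide; the nose is 14.5 mm from the bolt's axis. Closed, the lug's top is 94 mm above the table. It can be pinched across its two sides, from above, once the bolt is out.
- eyebolt (a joint): swing of the eyebolt (rad): 0 upright in the slot; grows as it swings out of the slot to the clamp's -x side; stop at 1.45, almost lying. It turns easily; the washer is past the lug's nose at about 0.3, from where it falls by its own weight.
- jaw_hinge (a point): axis of the jaw's hinge pin (along the clamp's y); fixed to the clamp.
- jaw (a joint): opening of the upper jaw (rad): 0 fully clamped, grows as the lug rises and swings over towards +x of the clamp; 1.57 upright, stop at 1.95. A 0.45 kg aluminium jaw on a slightly stiff hinge: below about 1.1 it falls shut, past about 1.7 it falls gently back on its stop.
- tube: dark steel tube 45 mm in diameter, 200 mm long, lying loose in the clamp's V saddle under the jaw; origin at its centre, y along it. Leave it there.
- wrench: combination wrench 180 mm long lying beside the clamp (bystander)
- screwdriver: screwdriver lying on the other side of the clamp (bystander)
- holesaw: dark hole saw, 48 mm across and 58 mm high, standing at the front of the clamp (bystander)
- offcut: short aluminium tube offcut, 38 mm across and 60 mm high, standing at the front of the clamp (bystander)
- spraycan: spray can, 66 mm across and 190 mm high (bystander)
- mug: white mug (bystander)
- hammer: hammer lying at the back of the table (bystander)
Mind the look-alikes: they are no part of the job. Leave any turquoise or white look-alike of the clamp alone.

How it is judged:
On the way, in this order (a step that is already met when the one before it is completed fails the run):
1. the wing nut is backed off its seat while the bolt still stands in the slot (z of nut_foot in the frame of lug_seat above 0.0012 m and value of joint eyebolt below 0.3 rad and value of joint jaw below 0.1 rad), for 0.1 s.
2. the eyebolt is swung out of the lug while the jaw is still closed (value of joint eyebolt above 0.8 rad and value of joint jaw below 0.1 rad), for 0.1 s.
At the end, for the whole second after the job is handed in: The upper jaw is folded back past upright (more than 1.6 rad) and at rest, the eyebolt hangs swung out (more than 1.0 rad), the tube lies at rest in its saddle (its centre 62 to 74 mm above the table and within 85 mm of the clamp's origin) (value of joint jaw above 1.6 rad and value of joint eyebolt above 1 rad and distance between tube and clamp below 0.085 m and z of tube in the frame of clamp between 0.062 and 0.074 m and linear speed of tube below 0.02 m/s and velocity of joint jaw between -0.1 and 0.1 rad/s); the robot touches nothing.
It fails at once if the eyebolt, its nut or washer forced against the jaw with more than 25 N (pulled while still caught, or tightened) (contact force between eyebolt and jaw above 25 N).
It fails at once if the nut backed off so far that its washer stands more than 5.8 mm off the seat (over a quarter turn more than needed) with the bolt still upright in the slot (z of nut_foot in the frame of lug_seat above 0.0058 m and value of joint eyebolt below 0.05 rad and value of joint jaw below 0.1 rad).
It fails at once if a bystander moved more than 30 mm (distance of any of wrench, screwdriver, holesaw, offcut, spraycan, mug, hammer from where it was at the start of the episode above 0.03 m).
It fails at once if the tube shoved more than 20 mm (distance of tube from where it was at the start of the episode above 0.02 m).
It also fails if it takes over 72 s, if anything falls off the work surface, if the arm or the gripper's body presses on something with over 40 N, if the wrist force passes 120 N, or if a joint passes its speed limit or range.

## Working session

There is one attempt and no reset: what is moved stays moved. The work goes in short steps, Python scripts to look and compute and a shell command to move; the robot and the scene stay as the last step left them, time stands still between calls to the robot, and variables do not carry over. Pictures are saved under pics/ and viewed, and the job is handed in when it is done.

```bash
mkdir -p pics; ls
cat > h.py <<'E'
import numpy as np, cv2
from station import ctrl
def shot(name,fn):
    c=ctrl.calibration(name); im,d=ctrl.get_image(name)
    cv2.imwrite('pics/'+fn+'.png',im[:,:,::-1]); np.savez('pics/'+fn+'.npz',im=im,d=d,T=c['T'],k=[c['fx'],c['fy'],c['cx'],c['cy']]); return c
def load(fn):
    z=np.load('pics/'+fn+'.npz'); return z['im'],z['d'],z['T'],z['k']
def pt(fn,u,v,dep=None):
    im,d,T,k=load(fn); z=d[int(v),int(u)] if dep is None else dep
    p=np.array([(u-k[2])/k[0]*z,-(v-k[3])/k[1]*z,-z,1]); return (T@p)[:3]
def ray(fn,u,v,h):
    im,d,T,k=load(fn); r=T[:3,:3]@np.array([(u-k[2])/k[0],-(v-k[3])/k[1],-1]); o=T[:3,3]; return o+r*(h-o[2])/r[2]
def cloud(fn):
    im,d,T,k=load(fn); v,u=np.mgrid[:480,:640]
    P=np.stack([(u-k[2])/k[0]*d,-(v-k[3])/k[1]*d,-d],-1)@T[:3,:3].T+T[:3,3]; return P
E
python3 - <<'E'
from h import *
for n in ['scene','top','wrist']:
    c=shot(n,n+'0'); print(n,{k:np.round(v,4).tolist() for k,v in c.items()})
print(ctrl.get_obs())
E
```

```text
pics
scene {'fx': 521.7344, 'fy': 521.7344, 'cx': 324.9781, 'cy': 241.2191, 'T': [[0.1437, -0.8582, 0.4927, 1.1151], [0.9896, 0.126, -0.0692, -0.1094], [-0.0026, 0.4976, 0.8674, 1.076], [0.0, 0.0, 0.0, 1.0]]}
top {'fx': 579.3319, 'fy': 579.3319, 'cx': 320.5644, 'cy': 250.5267, 'T': [[0.0009, 0.988, -0.1546, 0.2717], [-1.0, 0.0006, -0.0022, -0.0202], [-0.0021, 0.1546, 0.988, 1.6624], [0.0, 0.0, 0.0, 1.0]]}
wrist {'fx': 380.9977, 'fy': 380.9977, 'cx': 313.6434, 'cy': 234.4617, 'T': [[0.2956, 0.9053, 0.305, 0.2633], [-0.9553, 0.2809, 0.0922, -0.5729], [-0.0022, -0.3186, 0.9479, 0.3737], [0.0, 0.0, 0.0, 1.0]]}
{'t': 0.15, 'q': array([-1.39101150e+00,  5.32574297e-02,  1.61396303e+00,  1.74969606e-05,
        1.47601900e+00, -1.18974240e-01]), 'dq': array([ 0.0003434 , -0.0023669 , -0.00267596,  0.00076942, -0.00233894,
       -0.00278489]), 'effort': array([ 6.91482728e-04, -3.94240451e+01, -3.70722127e+01, -9.79021229e-05,
        4.69186110e-03,  1.58685054e-05]), 'tool_pos': array([ 0.18389448, -0.59684066,  0.23832236]), 'tool_rot': array([-3.10497880e+00, -4.67298646e-01,  5.12673049e-05]), 'contact_force': array([0.41333806, 0.15083298, 0.3278504 ]), 'wrist_torque': array([ 0.04242821, -0.01954257, -0.02033148]), 'opening': 0.08605229934681996}
```

View pics/scene0.png

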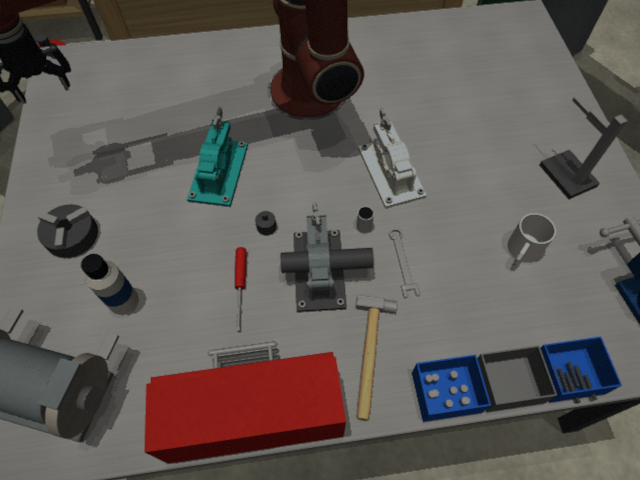

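View pics/top0.png

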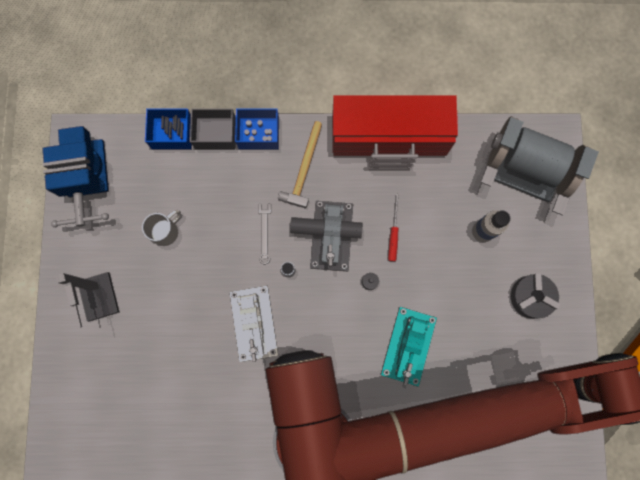

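Three clamp-like things are in view, given as scene / top pixels: turquoise (217,165) / (408,345), white (395,165) / (252,325), and grey (318,255) / (332,237). Only the grey one carries a dark tube, and its lug and wing nut face the robot, so it is the one meant. I'll confirm with an enlarged crop.

Run:
```python
from h import *
im,d,T,k=load('scene0'); a=cv2.resize(im[190:320,250:390],None,fx=4,fy=4,interpolation=cv2.INTER_CUBIC)
im2,_,_,_=load('top0'); b=cv2.resize(im2[190:290,260:390],None,fx=4,fy=4,interpolation=cv2.INTER_CUBIC)
cv2.imwrite('pics/c0.png',a[:,:,::-1]);cv2.imwrite('pics/c1.png',b[:,:,::-1])
for fn in['scene0','top0']:
    P=cloud(fn); M=(abs(P[...,0]-0.55)<.25)&(abs(P[...,1])<.25)&(P[...,2]>.03)&(P[...,2]<.2)
    print(fn,M.sum()); im=load(fn)[0]
    n,l,st,ce=cv2.connectedComponentsWithStats(M.astype('uint8'))
    for i in range(1,n):
        if st[i,4]>60: m=l==i; print(st[i],P[m].min(0).round(3),P[m].max(0).round(3))
```

```text
scene0 5695
[ 379  137   37   54 1213] [0.3   0.142 0.03 ] [0.409 0.211 0.11 ]
[ 280  202   94   96 3151] [ 0.477 -0.135  0.03 ] [0.659 0.067 0.133]
[357 207  17  21 284] [0.457 0.055 0.03 ] [0.497 0.093 0.064]
[255 211  20  19 290] [ 0.42  -0.182  0.03 ] [ 0.468 -0.136  0.061]
[227 342  53  19 599] [ 0.775 -0.25   0.035] [ 0.8   -0.157  0.13 ]
[234 357  34   9 151] [ 0.775 -0.249  0.037] [ 0.786 -0.182  0.046]
top0 3498
[369 148  37  19 424] [ 0.771 -0.25   0.032] [ 0.8   -0.155  0.134]
[ 290  204   73   63 1913] [ 0.472 -0.132  0.03 ] [0.651 0.069 0.139]
[281 262  14  15 162] [0.454 0.057 0.031] [0.491 0.094 0.07 ]
[362 272  17  18 212] [ 0.417 -0.179  0.03 ] [ 0.465 -0.133  0.063]
[237 293  26  38 729] [0.301 0.145 0.032] [0.402 0.213 0.113]
```

View pics/c0.png

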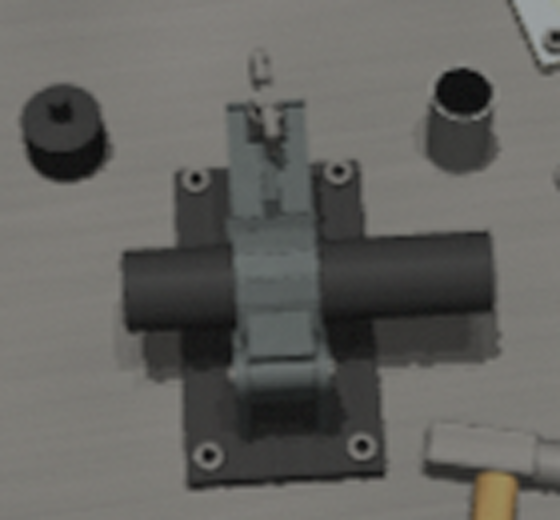

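View pics/c1.png

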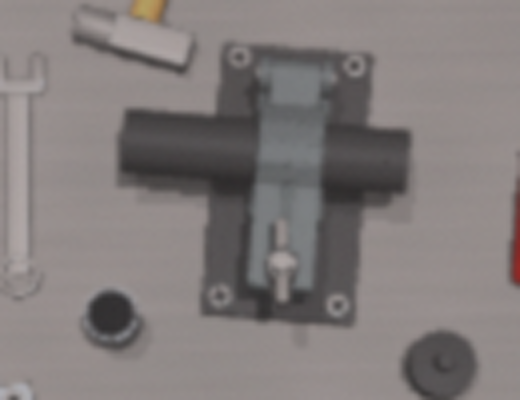

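Run:
```python
from h import *
H=[np.array(ray('top0',260+(u+.5)/4-.5,190+(v+.5)/4-.5,.012)) for u,v in [(240,57),(355,66),(219,296),(338,305)]]
S=[np.array(ray('scene0',250+(u+.5)/4-.5,190+(v+.5)/4-.5,.012)) for u,v in [(362,446),(208,456),(339,172),(196,179)]]
for h,s in zip(H,S): print(h.round(4),s.round(4))
for Q in (H,S):
    c=np.mean(Q,0); dx=(Q[0]+Q[1]-Q[2]-Q[3]); dy=Q[0]+Q[2]-Q[1]-Q[3]
    print(c.round(4),np.degrees(np.arctan2(dx[1],dx[0])),np.degrees(np.arctan2(-dy[0],dy[1])))
P=cloud('top0');im=load('top0')[0]
m=(abs(P[...,0]-.5)<.035)&(abs(P[...,1]+.03)<.06)&(P[...,2]>.1)&(P[...,2]<.15)
for u,v in zip(*np.nonzero(m)[::-1]): print(u,v,P[v,u].round(3),im[v,u])
from scipy.spatial.transform import Rotation as R
o=ctrl.get_obs(); print(R.from_rotvec(o['tool_rot']).as_matrix().round(3))
```

```text
[ 0.6679 -0.0137  0.012 ] [ 0.6663 -0.0133  0.012 ]
[ 0.6612 -0.0976  0.012 ] [ 0.6599 -0.098   0.012 ]
[0.4919 0.0012 0.012 ] [0.4907 0.001  0.012 ]
[ 0.4855 -0.0843  0.012 ] [ 0.4832 -0.0835  0.012 ]
[ 0.5766 -0.0486  0.012 ] -4.589072499498701 -4.444181416489156
[ 0.575  -0.0485  0.012 ] -4.669955462505644 -4.703567984034638
329 244 [ 0.529 -0.039  0.131] [122 121 122]
330 244 [ 0.53  -0.042  0.127] [121 119 119]
331 244 [ 0.534 -0.045  0.104] [113 113 113]
326 245 [ 0.531 -0.032  0.1  ] [121 124 126]
329 245 [ 0.527 -0.039  0.128] [132 128 127]
330 245 [ 0.528 -0.042  0.124] [140 133 132]
331 245 [ 0.528 -0.045  0.124] [127 123 123]
328 246 [ 0.526 -0.037  0.117] [100  98  98]
329 246 [ 0.524 -0.039  0.127] [133 127 126]
330 246 [ 0.523 -0.042  0.136] [146 139 138]
331 246 [ 0.524 -0.045  0.13 ] [133 129 128]
328 247 [ 0.525 -0.037  0.107] [92 89 90]
329 247 [ 0.522 -0.039  0.128] [131 124 123]
330 247 [ 0.522 -0.042  0.125] [147 139 138]
331 247 [ 0.522 -0.045  0.127] [136 130 130]
329 248 [ 0.519 -0.039  0.128] [131 125 123]
330 248 [ 0.518 -0.042  0.134] [147 140 139]
331 248 
[... 3246 characters left out ...]
96 96 98]
329 262 [ 0.48  -0.039  0.132] [124 118 116]
330 262 [ 0.481 -0.042  0.129] [146 139 137]
331 262 [ 0.481 -0.045  0.126] [133 127 125]
329 263 [ 0.478 -0.039  0.127] [124 117 115]
330 263 [ 0.478 -0.042  0.126] [147 141 139]
331 263 [ 0.478 -0.045  0.128] [135 129 127]
329 264 [ 0.475 -0.039  0.13 ] [117 111 110]
330 264 [ 0.475 -0.042  0.129] [140 133 132]
331 264 [ 0.474 -0.045  0.139] [130 123 122]
329 265 [ 0.473 -0.039  0.124] [90 85 84]
330 265 [ 0.472 -0.042  0.133] [103  99  98]
331 265 [ 0.473 -0.045  0.13 ] [96 91 90]
330 266 [ 0.472 -0.042  0.114] [75 70 71]
331 266 [ 0.472 -0.045  0.112] [73 69 70]
[[ 0.956  0.294 -0.   ]
 [ 0.294 -0.956  0.002]
 [ 0.    -0.002 -1.   ]]
```

The crops confirm it: grey jaw, dark tube through it, and the wing nut at top (330,255) with its wings roughly along world x. Clamp yaw is about -4.6°, and the nut sits near (0.501, -0.042) with tips at z≈0.130. Next I move the tool over it.

```bash
python3 -m creep '[{"hand":1,"translation":[4.2,-3.9,0],"delta_rot":[0,0,0]},{"hand":1,"translation":[4.2,-3.9,0],"delta_rot":[0,0,0]},{"hand":1,"translation":[4.2,-3.9,0],"delta_rot":[0,0,0]},{"hand":1,"translation":[4.2,-3.9,0],"delta_rot":[0,0,0]},{"hand":1,"translation":[4.2,-3.9,0],"delta_rot":[0,0,0]},{"hand":1,"translation":[4.2,-3.9,0],"delta_rot":[0,0,0]},{"hand":1,"translation":[4.2,-3.9,0],"delta_rot":[0,0,0]},{"hand":1,"translation":[4.2,-3.9,0],"delta_rot":[0,0,0]}]' 20
python3 -m creep '[{"hand":1,"translation":[4.2,-4,0],"delta_rot":[0,0,10]},{"hand":1,"translation":[0,0,0],"delta_rot":[0,0,10]},{"hand":1,"translation":[0,0,0],"delta_rot":[0,0,10]},{"hand":1,"translation":[0,0,0],"delta_rot":[0,0,10]},{"hand":1,"translation":[0,0,0],"delta_rot":[0,0,10]},{"hand":1,"translation":[0,0,0],"delta_rot":[0,0,10]},{"hand":1,"translation":[0,0,0],"delta_rot":[0,0,10]},{"hand":1,"translation":[0,0,0],"delta_rot":[0,0,10]}]'
cat > st.py <<'E'
from h import *
from scipy.spatial.transform import Rotation as R
o=ctrl.get_obs(); np.set_printoptions(suppress=True)
Rm=R.from_rotvec(o['tool_rot']).as_matrix()
print('t',o['t'],'q',o['q'].round(3),'p',o['tool_pos'].round(4),'F',o['contact_force'].round(2),'M',o['wrist_torque'].round(3),'op',round(o['opening'],4)); print(Rm.round(3), 'yaw of y',np.degrees(np.arctan2(Rm[1,1],Rm[0,1])).round(2))
E
python3 st.py
```

```text
t: 1.15
tool_pos: [0.4137, -0.1984, 0.2392]
tool_rot: [3.106, 0.467, 0.0]
contact_force: [-0.1, 0.9, -0.0]
opening: 0.0854
t: 2.15
tool_pos: [0.4391, -0.1541, 0.2389]
tool_rot: [-2.688, 1.626, 0.001]
contact_force: [0.4, -0.1, -0.1]
opening: 0.0855
t 2.15 q [-0.498 -0.345  1.97   0.     1.517  2.161] p [ 0.4391 -0.1541  0.2389] F [ 0.43 -0.14 -0.06] M [ 0.031  0.052 -0.048] op 0.0855
[[ 0.464 -0.886 -0.001]
 [-0.886 -0.464  0.   ]
 [-0.001  0.    -1.   ]] yaw of y -152.32
```

```bash
python3 -m creep '[{"hand":1,"translation":[-2.4,-3.5,0],"delta_rot":[0,0,0]},{"hand":1,"translation":[-2.4,-3.5,0],"delta_rot":[0,0,0]},{"hand":1,"translation":[-2.3,-3.5,0],"delta_rot":[0,0,9]},{"hand":1,"translation":[0,0,0],"delta_rot":[0,0,9]},{"hand":1,"translation":[0,0,0],"delta_rot":[0,0,8]},{"hand":1,"translation":[0,0,0],"delta_rot":[0,0,0]}]'
python3 st.py; python3 -c "
from h import *
shot('wrist','w1')"
```

```text
t: 2.9
tool_pos: [0.4985, -0.0421, 0.2389]
tool_rot: [2.262, -2.18, -0.001]
contact_force: [1.3, -0.1, 0.7]
opening: 0.0856
t 2.9 q [-0.233 -0.252  1.897  0.     1.497  2.872] p [ 0.4985 -0.0421  0.2389] F [ 1.34 -0.07  0.72] M [ 0.021 -0.044 -0.04 ] op 0.0856
[[ 0.037 -0.999 -0.001]
 [-0.999 -0.037  0.   ]
 [-0.     0.001 -1.   ]] yaw of y -177.89
```

View pics/w1.png

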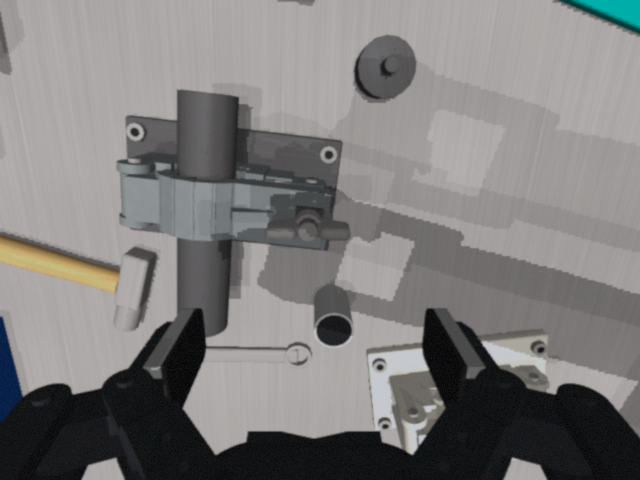

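Run:
```python
from h import *
im,d,T,k=load('w1'); a=cv2.resize(im[150:270,220:380],None,fx=5,fy=5,interpolation=cv2.INTER_CUBIC)
a=cv2.convertScaleAbs(a,alpha=1.6); cv2.imwrite('pics/c2.png',a[:,:,::-1])
P=cloud('w1')
for u,v in [(272,232),(285,231),(308,228),(330,232),(345,232)]: print(u,v,P[v,u].round(4),im[v,u], ray('w1',u,v,.13).round(4))
```

```text
272 232 [ 0.5275 -0.0424  0.1295] [120 118 116] [ 0.5275 -0.0425  0.13  ]
285 231 [ 0.5186 -0.0439  0.1311] [116 111 110] [ 0.5187 -0.0436  0.13  ]
308 228 [ 0.5033 -0.0444  0.124 ] [89 87 87] [ 0.5033 -0.0463  0.13  ]
330 232 [ 0.4884 -0.0442  0.1306] [97 94 94] [ 0.4883 -0.044   0.13  ]
345 232 [ 0.4783 -0.0448  0.1312] [94 92 91] [ 0.4782 -0.0444  0.13  ]
```

View pics/c2.png

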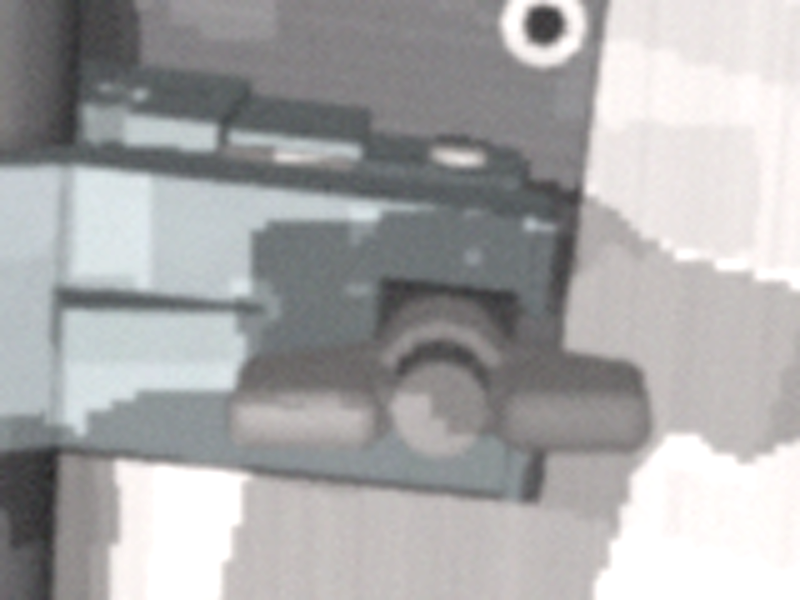

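Run:
```python
from h import *
a=ray('w1',267,232.5,.13);b=ray('w1',349.5,234,.13);c=ray('w1',307.3,231,.124)
print(a,b,(a+b)/2,np.linalg.norm(a-b),c,np.degrees(np.arctan2(*(a-b)[[1,0]])))
# other views for height: top & scene tips
print(ray('top0',330,244,.13),ray('top0',330,265.3,.13))
```

```text
[ 0.53084091 -0.04205685  0.13      ] [ 0.47507148 -0.04310029  0.13      ] [ 0.50295619 -0.04257857  0.13      ] 0.05577919545032385 [ 0.50369648 -0.04219183  0.124     ] 1.0718758224775022
[ 0.52929993 -0.04212041  0.13      ] [ 0.4717104  -0.04202662  0.13      ]
```

```bash
python3 -m creep '[{"hand":1,"translation":[0,-0.35,4.3],"delta_rot":[0,0,1.2]},{"hand":1,"translation":[0,0,4.3],"delta_rot":[0,0,0]},{"hand":0.85,"translation":[0,0,4.3],"delta_rot":[0,0,0]},{"hand":0.75,"translation":[0,0,0],"delta_rot":[0,0,0]},{"hand":0.75,"translation":[0,0,0],"delta_rot":[0,0,0]}]'
python3 st.py; python3 -c "
from h import *
shot('wrist','w2')"
```

```text
t: 3.58
tool_pos: [0.503, -0.0425, 0.112]
tool_rot: [-2.237, 2.205, -0.002]
contact_force: [0.8, -0.3, 0.0]
opening: 0.0641
t 3.575 q [-0.232 -0.123  2.005 -0.     1.258  2.895] p [ 0.503  -0.0425  0.112 ] F [ 0.84 -0.3   0.03] M [-0.029  0.001 -0.007] op 0.0641
[[ 0.015 -1.     0.002]
 [-1.    -0.015 -0.   ]
 [ 0.    -0.002 -1.   ]] yaw of y -179.16
```

View pics/w2.png

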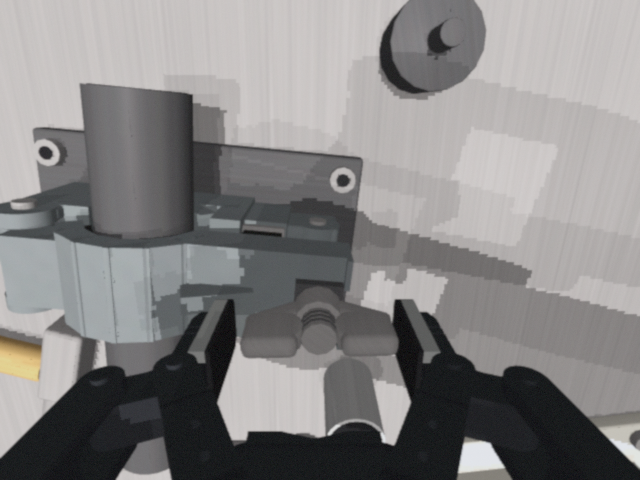

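The pads straddle the wings (wing tips at px 243 and 397, pad faces at about 230 and 402), with the wings about 1.5 mm toward -x of centre. I'll shift, then close gently.

```bash
python3 -m creep '[{"hand":0.75,"translation":[0,0.13,0.1],"delta_rot":[0,0,0]},{"hand":0.7,"translation":[0,0,0],"delta_rot":[0,0,0]},{"hand":0.68,"translation":[0,0,0],"delta_rot":[0,0,0]}]' 20
python3 -m creep '[{"hand":0.66,"translation":[0,0,0],"delta_rot":[0,0,0]},{"hand":0.64,"translation":[0,0,0],"delta_rot":[0,0,0]}]' 20
python3 -m creep '[{"hand":0.6,"translation":[0,0,0],"delta_rot":[0,0,0]},{"hand":0.6,"translation":[0,0,0],"delta_rot":[0,0,0]}]' 20; python3 st.py
```

```text
t: 4.0
tool_pos: [0.5013, -0.0423, 0.1102]
tool_rot: [-2.237, 2.205, -0.001]
contact_force: [-0.3, 0.7, 2.4]
opening: 0.0586
t: 4.25
tool_pos: [0.5014, -0.0423, 0.1103]
tool_rot: [-2.237, 2.205, -0.002]
contact_force: [-1.3, 0.1, 5.4]
opening: 0.0577
t: 4.5
tool_pos: [0.5014, -0.0423, 0.1103]
tool_rot: [-2.237, 2.205, -0.002]
contact_force: [-1.6, -0.3, 5.9]
opening: 0.0576
t 4.5 q [-0.232 -0.125  2.01  -0.     1.256  2.895] p [ 0.5014 -0.0423  0.1103] F [-1.57 -0.34  5.94] M [ 0.046  0.211 -0.053] op 0.0576
[[ 0.014 -1.     0.001]
 [-1.    -0.014 -0.   ]
 [ 0.    -0.001 -1.   ]] yaw of y -179.19
```

```bash
python3 -m creep '[{"hand":0.6,"translation":[0,0,-0.03],"delta_rot":[0,0,-5]},{"hand":0.6,"translation":[0,0,-0.03],"delta_rot":[0,0,-10]},{"hand":0.6,"translation":[0,0,-0.025],"delta_rot":[0,0,-10]},{"hand":0.6,"translation":[0,0,-0.022],"delta_rot":[0,0,-10]}]'; python3 st.py
```

```text
t: 5.0
tool_pos: [0.5016, -0.0423, 0.111]
tool_rot: [-2.8, 1.423, -0.003]
contact_force: [1.4, 0.6, 3.6]
opening: 0.0576
t 5.0 q [-0.232 -0.126  2.009  0.     1.257  2.279] p [ 0.5016 -0.0423  0.111 ] F [1.38 0.61 3.62] M [-0.035 -0.036 -0.117] op 0.0576
[[ 0.589 -0.808  0.002]
 [-0.808 -0.589 -0.   ]
 [ 0.001 -0.001 -1.   ]] yaw of y -143.89
```

```bash
python3 -m creep '[{"hand":0.6,"translation":[0,0,-0.025],"delta_rot":[0,0,-10]},{"hand":0.6,"translation":[0,0,-0.025],"delta_rot":[0,0,-10]},{"hand":0.6,"translation":[0,0,-0.025],"delta_rot":[0,0,-10]},{"hand":0.6,"translation":[0,0,-0.025],"delta_rot":[0,0,-10]},{"hand":0.6,"translation":[0,0,-0.022],"delta_rot":[0,0,-10]},{"hand":0.6,"translation":[0,0,-0.022],"delta_rot":[0,0,-10]},{"hand":0.6,"translation":[0,0,-0.022],"delta_rot":[0,0,-10]}]'; python3 st.py
python3 -m creep '[{"hand":0.6,"translation":[0,0,-0.022],"delta_rot":[0,0,-10]},{"hand":0.6,"translation":[0,0,-0.022],"delta_rot":[0,0,-10]},{"hand":0.6,"translation":[0,0,-0.022],"delta_rot":[0,0,-10]},{"hand":0.6,"translation":[0,0,-0.022],"delta_rot":[0,0,-10]},{"hand":0.6,"translation":[0,0,-0.022],"delta_rot":[0,0,-10]},{"hand":0.6,"translation":[0,0,-0.022],"delta_rot":[0,0,-10]},{"hand":0.6,"translation":[0,0,0],"delta_rot":[0,0,0]}]'; python3 st.py
```

```text
t: 5.88
tool_pos: [0.502, -0.0421, 0.1126]
tool_rot: [3.11, 0.44, 0.005]
contact_force: [2.2, 1.9, 2.6]
opening: 0.0576
t 5.875 q [-0.232 -0.128  2.008  0.001  1.258  1.057] p [ 0.502  -0.0421  0.1126] F [2.19 1.86 2.58] M [-0.104 -0.475 -0.155] op 0.0576
[[ 0.961  0.278  0.003]
 [ 0.278 -0.961 -0.   ]
 [ 0.003  0.001 -1.   ]] yaw of y -73.88
t: 6.75
tool_pos: [0.5027, -0.0416, 0.114]
tool_rot: [2.478, 1.927, 0.007]
contact_force: [5.6, 2.8, 0.8]
opening: 0.0577
t 6.75 q [-0.232 -0.129  2.007  0.002  1.26   0.016] p [ 0.5027 -0.0416  0.114 ] F [5.57 2.81 0.81] M [ 0.416 -1.096  0.086] op 0.0577
[[ 0.246  0.969  0.005]
 [ 0.969 -0.246  0.001]
 [ 0.002  0.005 -1.   ]] yaw of y -14.25
```

```bash
python3 -m creep '[{"hand":0.75,"translation":[0,0,0],"delta_rot":[0,0,0]},{"hand":0.75,"translation":[0,0,0],"delta_rot":[0,0,0]}]'; python3 st.py;  python3 -c "
from h import *
shot('wrist','w3');shot('scene','s3')"
```

```text
t: 7.0
tool_pos: [0.5002, -0.0422, 0.1127]
tool_rot: [-2.479, -1.928, 0.002]
contact_force: [0.5, 0.2, -0.8]
opening: 0.0643
t 7.0 q [-0.232 -0.129  2.009 -0.     1.263  0.017] p [ 0.5002 -0.0422  0.1127] F [ 0.5   0.25 -0.76] M [-0.055  0.009 -0.023] op 0.0643
[[ 0.246  0.969 -0.002]
 [ 0.969 -0.246 -0.   ]
 [-0.    -0.002 -1.   ]] yaw of y -14.25
```

View pics/w3.png

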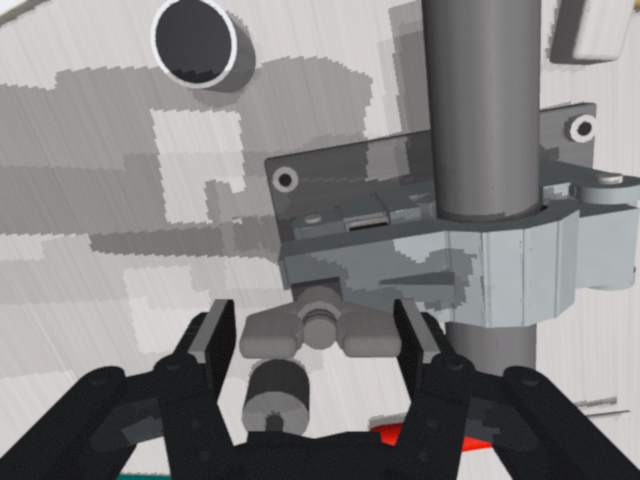

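```bash
python3 -m creep '[{"hand":0.75,"translation":[0.08,0.17,-0.1],"delta_rot":[0,0,0]},{"hand":0.68,"translation":[0,0,0],"delta_rot":[0,0,0]},{"hand":0.6,"translation":[0,0,0],"delta_rot":[0,0,0]},{"hand":0.6,"translation":[0,0,0],"delta_rot":[0,0,0]}]'; python3 st.py
python3 - <<'E'
from h import *
im=load('s3')[0]; a=cv2.resize(im[190:260,280:360],None,fx=8,fy=8,interpolation=cv2.INTER_CUBIC); cv2.imwrite('pics/c3.png',cv2.convertScaleAbs(a,alpha=1.5)[:,:,::-1])
E
```

```text
t: 7.6
tool_pos: [0.503, -0.0419, 0.1146]
tool_rot: [2.479, 1.93, 0.0]
contact_force: [-0.1, 1.3, 1.5]
opening: 0.057
t 7.6 q [-0.231 -0.126  2.003 -0.     1.265  0.017] p [ 0.503  -0.0419  0.1146] F [-0.07  1.3   1.51] M [ 0.033 -0.009 -0.003] op 0.057
[[ 0.245  0.969  0.   ]
 [ 0.969 -0.245 -0.   ]
 [-0.     0.    -1.   ]] yaw of y -14.2
```

View pics/c3.png

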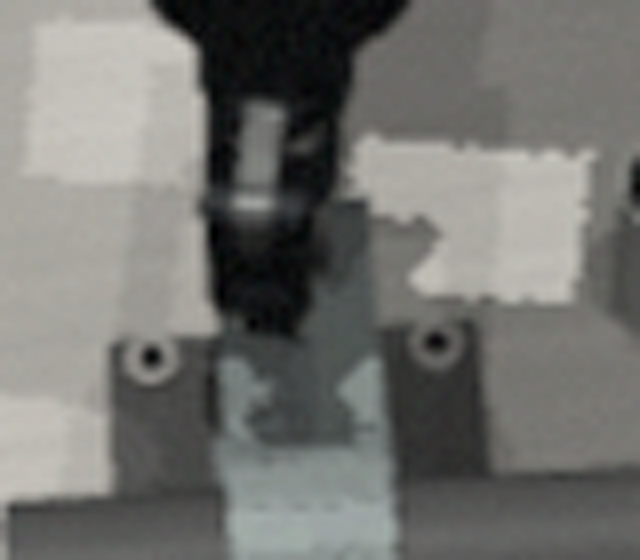

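Run:
```python
from h import *
a=np.radians(-4.6); c,s=np.cos(a),np.sin(a); o=np.array([.5755,-.0486])
for fn in['w1','w2','w3']:
    P=cloud(fn); X=P[...,0]-o[0];Y=P[...,1]-o[1]; x=c*X+s*Y; y=-s*X+c*Y; z=P[...,2]
    im=load(fn)[0]
    for nm,m in dict(lug=(x>-.07)&(x<-.042)&(abs(y)<.017)&(z>.088)&(z<.102), plate=(abs(x)<.095)&(abs(y)>.03)&(abs(y)<.052)&(abs(z-.012)<.006), tube=(abs(x)<.004)&(abs(y)>.03)&(abs(y)<.09)&(z>.08)&(z<.1), crown=(abs(x)<.004)&(abs(y)<.02)&(z>.095)&(z<.115)).items():
        print(fn,nm,m.sum(),np.median(z[m]).round(5) if m.any() else '',z[m].std().round(4) if m.any() else '')
    m=(abs(y)<.02)&(z>.085)&(z<.12)
    for x0 in np.arange(-.07,.07,.01):
        q=m&(abs(x-x0)<.003); print(round(x0,2),q.sum(),np.median(z[q]).round(4) if q.any() else '',end='; ')
    print()
```

```text
w1 lug 867 0.09514 0.0017
w1 plate 3194 0.01287 0.0009
w1 tube 1672 0.08714 0.0018
w1 crown 625 0.10413 0.001
-0.07 255 0.0961; -0.06 275 0.0954; -0.05 272 0.0951; -0.04 357 0.0954; -0.03 410 0.0954; -0.02 415 0.0955; -0.01 469 0.0981; 0.0 466 0.1042; 0.01 468 0.1061; 0.02 409 0.1052; 0.03 333 0.102; 0.04 262 0.0956; 0.05 366 0.0918; 0.06 376 0.0918; 0.07 78 0.0911; 
w2 lug 2828 0.09511 0.0017
w2 plate 6477 0.01287 0.0008
w2 tube 3547 0.0872 0.0019
w2 crown 1871 0.10407 0.001
-0.07 909 0.103; -0.06 939 0.0953; -0.05 955 0.0952; -0.04 1331 0.0957; -0.03 795 0.0954; -0.02 994 0.0959; -0.01 1388 0.0983; 0.0 1393 0.1041; 0.01 1397 0.1061; 0.02 1122 0.1052; 0.03 705 0.102; 0.04 455 0.096; 0.05 1003 0.0918; 0.06 1037 0.0918; 0.07 144 0.0912; 
w3 lug 2572 0.09554 0.0014
w3 plate 6577 0.01288 0.0008
w3 tube 4638 0.08711 0.0018
w3 crown 1916 0.10431 0.001
-0.07 801 0.1044; -0.06 906 0.096; -0.05 920 0.0956; -0.04 1031 0.0964; -0.03 926 0.0962; -0.02 1174 0.0959; -0.01 1365 0.0985; 0.0 1417 0.1043; 0.01 1444 0.1063; 0.02 1148 0.1054; 0.03 744 0.1024; 0.04 475 0.0962; 0.05 1075 0.0919; 0.06 1073 0.0918; 0.07 206 0.0914;
```

Wrist depth, referenced to the foot plate (constant within 0.01 mm), shows the lug has risen about 0.5–0.7 mm after 165° (3.67 mm of thread). That puts the washer gap near 3.0 mm. I'll turn about 55° more, then probe.

```bash
python3 -m creep '[{"hand":0.6,"translation":[0,0,-0.022],"delta_rot":[0,0,-10]},{"hand":0.6,"translation":[0,0,-0.022],"delta_rot":[0,0,-10]},{"hand":0.6,"translation":[0,0,-0.022],"delta_rot":[0,0,-10]},{"hand":0.6,"translation":[0,0,-0.022],"delta_rot":[0,0,-10]},{"hand":0.6,"translation":[0,0,-0.022],"delta_rot":[0,0,-10]},{"hand":0.6,"translation":[0,0,-0.012],"delta_rot":[0,0,-5]},{"hand":0.6,"translation":[0,0,0],"delta_rot":[0,0,0]}]'; python3 st.py;  python3 -c "
from h import *
shot('wrist','w4')
a=np.radians(-4.6); c,s=np.cos(a),np.sin(a); o=np.array([.5755,-.0486])
for fn in['w2','w3','w4']:
    P=cloud(fn); X=P[...,0]-o[0];Y=P[...,1]-o[1]; x=c*X+s*Y; y=-s*X+c*Y; z=P[...,2]
    print(fn)
    m=(abs(y)<.02)&(z>.085)&(z<.1)
    for x0 in np.arange(-.08,.07,.01):
        q=m&(abs(x-x0)<.003); print(round(x0,2),q.sum(),np.mean(z[q]).round(5),np.median(z[q]).round(4) if q.any() else '',end='; ')
    q=(abs(x)<.095)&(abs(y)>.03)&(abs(y)<.052)&(abs(z-.012)<.006);print(np.median(z[q]))
"
```

```text
t: 8.48
tool_pos: [0.5029, -0.0418, 0.1158]
tool_rot: [1.309, 2.855, 0.0]
contact_force: [-0.4, 0.0, 2.0]
opening: 0.0573
t 8.475 q [-0.231 -0.128  2.002 -0.     1.267 -0.942] p [ 0.5029 -0.0418  0.1158] F [-0.45  0.03  2.  ] M [0.093 0.024 0.099] op 0.0573
[[-0.653  0.758  0.   ]
 [ 0.758  0.653 -0.   ]
 [-0.     0.    -1.   ]] yaw of y 40.75
w2
-0.08 421 0.09597 0.0953; -0.07 385 0.09557 0.0951; -0.06 647 0.09504 0.095; -0.05 774 0.09499 0.095; -0.04 834 0.0954 0.0951; -0.03 574 0.0953 0.0951; -0.02 589 0.09522 0.095; -0.01 1252 0.09802 0.098; -0.0 20 0.08711 0.0872; 0.01 21 0.09084 0.0909; 0.02 21 0.08991 0.0902; 0.03 43 0.09456 0.0996; 0.04 455 0.09555 0.096; 0.05 1003 0.09156 0.0918; 0.06 1037 0.09154 0.0918; 0.07 144 0.0896 0.0912; 0.012871796884833642
w3
-0.08 299 0.09586 0.0957; -0.07 313 0.09579 0.0956; -0.06 590 0.09557 0.0955; -0.05 786 0.09545 0.0955; -0.04 621 0.09584 0.0955; -0.03 558 0.09565 0.0955; -0.02 748 0.0955 0.0953; -0.01 1202 0.09816 0.0982; -0.0 0 nan ; 0.01 0 nan ; 0.02 0 nan ; 0.03 12 0.09985 0.0999; 0.04 475 0.0958 0.0962; 0.05 1075 0.09163 0.0919; 0.06 1073 0.09158 0.0918; 0.07 206 0.09073 0.0914; 0.01287733123671414
w4
-0.08 465 0.09446 0.0955; -0.07 274 0.09558 0.0955; -0.06 255 0.09556 0.0955; -0.05 291 0.09542 0.0954; -0.04 180 0.09541 0.0954; -0.03 284 0.09539 0.0954; -0.02 251 0.0953 0.0953; -0.01 333 0.09808 0.0981; -0.0 0 nan ; 0.01 0 nan ; 0.02 0 nan ; 0.03 0 nan ; 0.04 17 0.09642 0.0963; 0.05 224 0.09188 0.0918; 0.06 231 0.09179 0.0918; 0.07 50 0.08988 0.0914; 0.01282241147988332
  return _methods._mean(a, axis=axis, dtype=dtype,
  ret = ret.dtype.type(ret / rcount)
```

View pics/w4.png

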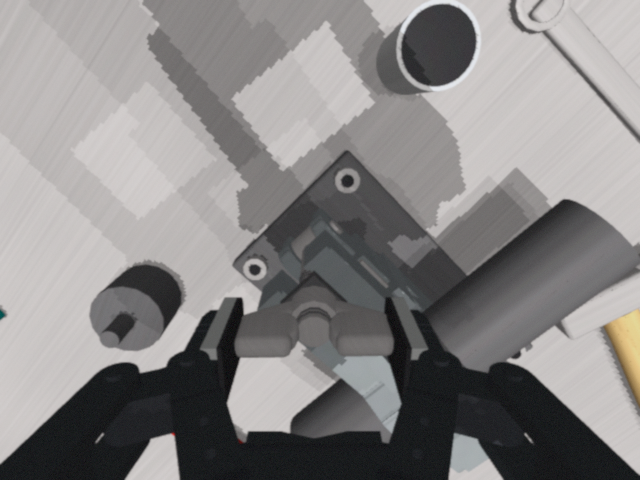

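The lug stays put (+0.5 mm), so it has stopped following and the gap is about 4.3 mm. I'll probe outward in small arc steps about the pivot.

```bash
python3 -m creep '[{"hand":0.6,"translation":[0.105,-0.103,0],"delta_rot":[-0.7,-0.71,0]},{"hand":0.6,"translation":[0.05,-0.05,0],"delta_rot":[-0.35,-0.36,0]},{"hand":0.6,"translation":[0,0,0],"delta_rot":[0,0,0]}]'; python3 st.py
python3 -m creep '[{"hand":0.6,"translation":[0.05,-0.05,0],"delta_rot":[-0.35,-0.36,0]},{"hand":0.6,"translation":[0.0,0,0],"delta_rot":[0,0,0]}]'; python3 st.py
```

```text
t: 8.9
tool_pos: [0.5006, -0.0416, 0.1158]
tool_rot: [1.298, 2.833, 0.014]
contact_force: [0.2, -0.3, 2.7]
opening: 0.0574
t 8.9 q [-0.233 -0.152  2.024  0.004  1.243 -0.947] p [ 0.5006 -0.0416  0.1158] F [ 0.15 -0.29  2.72] M [ 0.051 -0.002  0.122] op 0.0574
[[-0.653  0.757  0.027]
 [ 0.757  0.653 -0.002]
 [-0.019  0.019 -1.   ]] yaw of y 40.79
t: 9.15
tool_pos: [0.4999, -0.0416, 0.1157]
tool_rot: [1.294, 2.826, 0.019]
contact_force: [-0.1, 0.6, 3.0]
opening: 0.0575
t 9.15 q [-0.234 -0.16   2.031  0.006  1.235 -0.948] p [ 0.4999 -0.0416  0.1157] F [-0.06  0.58  2.96] M [-0.005  0.008  0.042] op 0.0575
[[-0.653  0.757  0.035]
 [ 0.757  0.653 -0.003]
 [-0.025  0.025 -0.999]] yaw of y 40.82
```

```bash
python3 -m creep '[{"hand":0.6,"translation":[0.105,-0.103,0],"delta_rot":[-0.7,-0.71,0]},{"hand":0.6,"translation":[0.0,0,0],"delta_rot":[0,0,0]}]'; python3 st.py
python3 -m creep '[{"hand":0.6,"translation":[0.105,-0.103,0],"delta_rot":[-0.7,-0.71,0]},{"hand":0.6,"translation":[0.0,0,0],"delta_rot":[0,0,0]}]'; python3 st.py
```

```text
t: 9.4
tool_pos: [0.4984, -0.0415, 0.1157]
tool_rot: [1.287, 2.811, 0.028]
contact_force: [-0.2, -0.1, 4.0]
opening: 0.0574
t 9.4 q [-0.236 -0.176  2.046  0.009  1.219 -0.951] p [ 0.4984 -0.0415  0.1157] F [-0.2  -0.13  3.97] M [ 0.082 -0.002  0.083] op 0.0574
[[-0.652  0.756  0.053]
 [ 0.757  0.653 -0.004]
 [-0.038  0.037 -0.999]] yaw of y 40.84
t: 9.65
tool_pos: [0.4968, -0.0413, 0.1155]
tool_rot: [1.28, 2.796, 0.037]
contact_force: [0.3, 0.7, 3.7]
opening: 0.0576
t 9.65 q [-0.238 -0.192  2.06   0.012  1.204 -0.954] p [ 0.4968 -0.0413  0.1155] F [0.27 0.66 3.71] M [0.062 0.036 0.019] op 0.0576
[[-0.652  0.755  0.07 ]
 [ 0.757  0.654 -0.006]
 [-0.05   0.049 -0.998]] yaw of y 40.87
```

It slides freely past the catch point (6 mm at the TCP, no lateral force). Continuing the arc.

```bash
python3 -m creep '[{"hand":0.6,"translation":[0.21,-0.206,0],"delta_rot":[-1.4,-1.42,0]},{"hand":0.6,"translation":[0.21,-0.206,0],"delta_rot":[-1.4,-1.42,0]},{"hand":0.6,"translation":[0.21,-0.206,0],"delta_rot":[-1.4,-1.42,0]}]'; python3 st.py
python3 -m creep '[{"hand":0.6,"translation":[0.314,-0.31,0],"delta_rot":[-2.1,-2.13,0]},{"hand":0.6,"translation":[0.314,-0.31,0],"delta_rot":[-2.1,-2.13,0]},{"hand":0.6,"translation":[0.314,-0.31,0],"delta_rot":[-2.1,-2.13,0]}]'; python3 st.py
```

```text
t: 10.02
tool_pos: [0.4881, -0.0406, 0.1146]
tool_rot: [1.238, 2.704, 0.09]
contact_force: [0.6, 0.4, 3.1]
opening: 0.0577
t 10.025 q [-0.252 -0.29   2.149  0.033  1.109 -0.976] p [ 0.4881 -0.0406  0.1146] F [0.62 0.43 3.12] M [ 0.019 -0.197  0.02 ] op 0.0577
[[-0.642  0.746  0.176]
 [ 0.756  0.654 -0.014]
 [-0.126  0.124 -0.984]] yaw of y 41.25
t: 10.4
tool_pos: [0.475, -0.0395, 0.1111]
tool_rot: [1.175, 2.567, 0.162]
contact_force: [1.8, 0.4, -0.0]
opening: 0.0575
t 10.4 q [-0.276 -0.439  2.282  0.077  0.972 -1.021] p [ 0.475  -0.0395  0.1111] F [ 1.77  0.44 -0.01] M [ 0.055 -0.222  0.026] op 0.0575
[[-0.614  0.718  0.327]
 [ 0.754  0.656 -0.027]
 [-0.234  0.23  -0.945]] yaw of y 42.42
```

```bash
python3 -m creep '[{"hand":0.6,"translation":[0.314,-0.31,0],"delta_rot":[-2.1,-2.13,0]},{"hand":0.6,"translation":[0.314,-0.31,0],"delta_rot":[-2.1,-2.13,0]},{"hand":0.6,"translation":[0.314,-0.31,0],"delta_rot":[-2.1,-2.13,0]},{"hand":0.6,"translation":[0.314,-0.31,0],"delta_rot":[-2.1,-2.13,0]}]'; python3 st.py
python3 -m creep '[{"hand":0.8,"translation":[0,0,0],"delta_rot":[0,0,0]},{"hand":0.9,"translation":[0,0,0],"delta_rot":[0,0,0]},{"hand":0.9,"translation":[0,0,-2],"delta_rot":[0,0,0]},{"hand":0.9,"translation":[0,0,-4],"delta_rot":[0,0,0]},{"hand":0.9,"translation":[0,0,-4],"delta_rot":[0,0,0]}]'; python3 st.py;  python3 -c "
from h import *
shot('wrist','w5');shot('scene','s5')"
```

```text
t: 10.9
tool_pos: [0.4587, -0.0382, 0.1035]
tool_rot: [1.092, 2.382, 0.249]
contact_force: [4.5, 0.0, -0.8]
opening: 0.0577
t 10.9 q [-0.318 -0.645  2.464  0.17   0.799 -1.115] p [ 0.4587 -0.0382  0.1035] F [ 4.45  0.03 -0.8 ] M [ 0.122 -0.497  0.156] op 0.0577
[[-0.551  0.657  0.515]
 [ 0.749  0.661 -0.042]
 [-0.368  0.363 -0.856]] yaw of y 45.19
t: 11.52
tool_pos: [0.4074, -0.034, 0.1912]
tool_rot: [1.092, 2.387, 0.248]
contact_force: [0.2, -0.2, 1.5]
opening: 0.0768
t 11.525 q [-0.364 -0.989  2.482  0.159  1.133 -1.106] p [ 0.4074 -0.034   0.1912] F [ 0.15 -0.2   1.47] M [ 0.038  0.166 -0.006] op 0.0768
[[-0.553  0.658  0.511]
 [ 0.749  0.662 -0.041]
 [-0.365  0.36  -0.859]] yaw of y 45.16
```

View pics/w5.png

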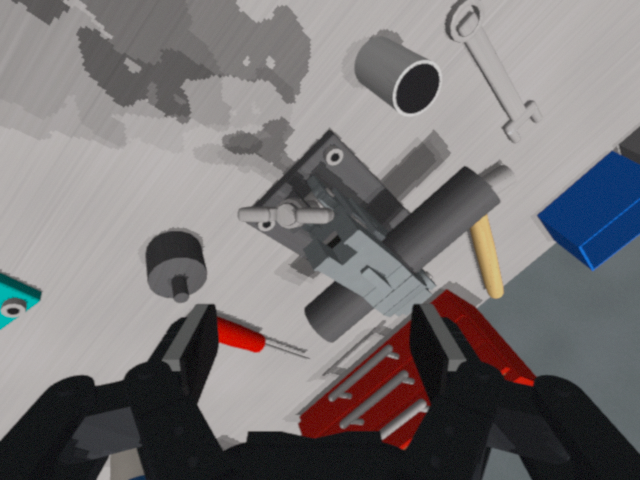

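View pics/s5.png

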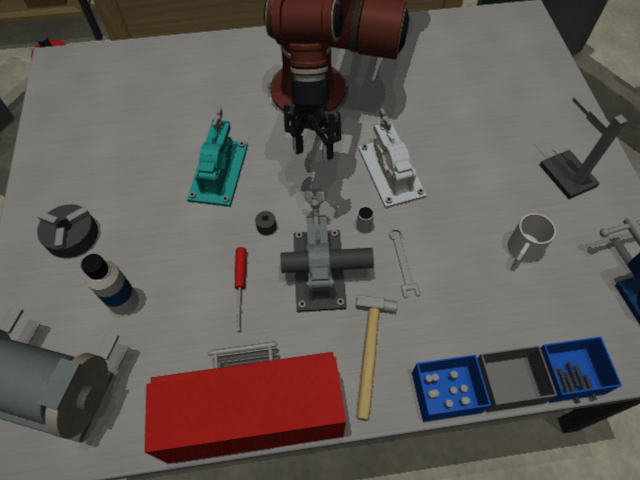

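```bash
python3 -m creep '[{"hand":0.9,"translation":[-1.66,1.97,1.5],"delta_rot":[5.2,5.3,0]},{"hand":0.9,"translation":[-1.7,2.0,0],"delta_rot":[5.5,5.6,0]},{"hand":0.9,"translation":[-1.7,2.0,0],"delta_rot":[5.5,5.6,0]},{"hand":0.9,"translation":[0,0,0],"delta_rot":[5.5,5.6,0]},{"hand":0.9,"translation":[0,0,0],"delta_rot":[0,0,-10]},{"hand":1,"translation":[0,0,0],"delta_rot":[0,0,-10]},{"hand":1,"translation":[0,0,0],"delta_rot":[0,0,-10]},{"hand":1,"translation":[0,0,0],"delta_rot":[0,0,-10]}]'; python3 st.py;  python3 -c "
from h import *
shot('wrist','w6');shot('scene','s6')
im=load('s6')[0]; a=cv2.resize(im[170:310,250:390],None,fx=4,fy=4,interpolation=cv2.INTER_CUBIC); cv2.imwrite('pics/c6.png',a[:,:,::-1])"
```

```text
t: 12.62
tool_pos: [0.4825, -0.0334, 0.2082]
tool_rot: [0.241, 3.119, 0.003]
contact_force: [-0.8, 0.8, 1.1]
opening: 0.0856
t 12.625 q [-0.225 -0.285  1.975  0.004  1.439 -1.642] p [ 0.4825 -0.0334  0.2082] F [-0.82  0.78  1.1 ] M [0.02  0.047 0.017] op 0.0856
[[-0.988  0.154  0.013]
 [ 0.154  0.988  0.001]
 [-0.013  0.003 -1.   ]] yaw of y 81.15
```

View pics/w6.png

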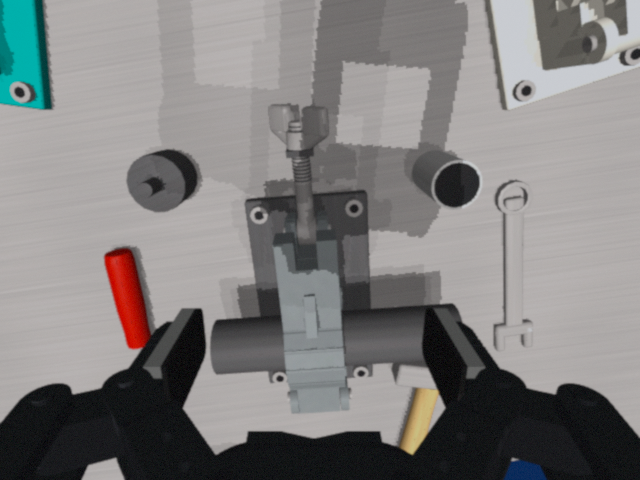

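View pics/c6.png

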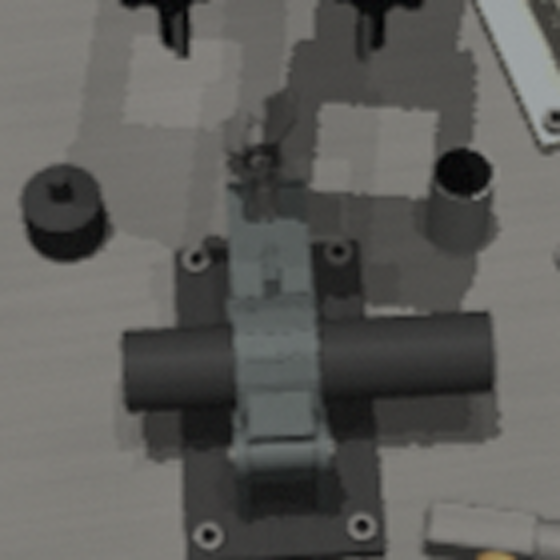

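The bolt is fallen and hanging out, with its nut at w6 px (297,125); the jaw is still closed and everything else is in place. Now I measure the lug and hinge.

Run:
```python
from h import *
im,d,T,k=load('w6'); a=cv2.resize(im[200:420,240:380],None,fx=4,fy=4,interpolation=cv2.INTER_CUBIC)[:880]
cv2.imwrite('pics/c7.png',cv2.resize(cv2.convertScaleAbs(a,alpha=1.3),None,fx=.68,fy=.68)[:,:,::-1])
P=cloud('w6'); z=P[...,2]
m=(abs(z-.0955)<.004)&(P[...,0]<.55)&(P[...,0]>.47)&(abs(P[...,1]+.04)<.04)
Q=P[m]; print(m.sum(),Q.min(0),Q.max(0),np.percentile(Q,[1,50,99],axis=0).round(4))
A=np.radians(-4.6); c,s=np.cos(A),np.sin(A); o=np.array([.5755,-.0486])
X=P[...,0]-o[0];Y=P[...,1]-o[1]; x=c*X+s*Y; y=-s*X+c*Y
m=(abs(z-.0955)<.004)&(abs(y)<.035)&(x<-.03)&(x>-.11)
print(np.percentile(x[m],[0.5,1,2,5]),np.percentile(y[m],[1,3,50,97,99]))
for x0 in np.arange(-.1,.1,.01):
    q=(abs(x-x0)<.003)&(abs(y)<.03)&(z>.02); print(round(x0,2),q.sum(),np.median(z[q]).round(4),np.percentile(y[q&(z>.085)],[3,97]).round(4) if (q&(z>.085)).any() else '')
for u,v in [(272,236),(325,233),(293,400),(349,393),(299,124)]: print(u,v,P[v,u].round(4))
```

```text
3896 [ 0.48741562 -0.06716478  0.09156263] [ 0.54999659 -0.01888991  0.099493  ] [[ 0.4882 -0.0655  0.0928]
 [ 0.5202 -0.0437  0.0955]
 [ 0.5491 -0.0204  0.0992]]
[-0.08676266 -0.08667259 -0.08650452 -0.08550405] [-0.02054749 -0.01980461  0.00107111  0.02200801  0.02271358]
-0.1 636 0.2755 [0.0109 0.0288]
-0.09 128 0.0411 [-0.0165  0.0181]
-0.08 657 0.0448 [-0.0202  0.0222]
-0.07 456 0.0951 [-0.0201  0.0222]
-0.06 506 0.0955 [-0.0196  0.0217]
-0.05 459 0.0954 [-0.0195  0.0219]
-0.04 461 0.0956 [-0.0196  0.022 ]
-0.03 490 0.0955 [-0.0194  0.0216]
-0.02 460 0.0955 [-0.0193  0.0217]
-0.01 702 0.0977 [-0.0194  0.0218]
-0.0 665 0.1039 [-0.0282  0.0284]
0.01 579 0.106 [-0.028   0.0279]
0.02 389 0.1052 [-0.028   0.0277]
0.03 169 0.1027 [-0.02    0.0227]
0.04 89 0.0965 [-0.0182  0.022 ]
0.05 247 0.0918 [-0.0143  0.0174]
0.06 413 0.0913 [-0.015  0.018]
0.07 134 0.0856 [-0.0228  0.0256]
0.08 3 0.0814 
0.09 0 nan 
272 236 [ 0.5106 -0.0755  0.013 ]
325 233 [ 0.4904 -0.0257  0.0845]
293 400 [ 0.6347 -0.074   0.084 ]
349 393 [ 0.642  -0.0263  0.076 ]
299 124 [ 0.4151 -0.0332  0.0493]
  return _methods._mean(a, axis=axis, dtype=dtype,
  ret = ret.dtype.type(ret / rcount)
```

View pics/c7.png

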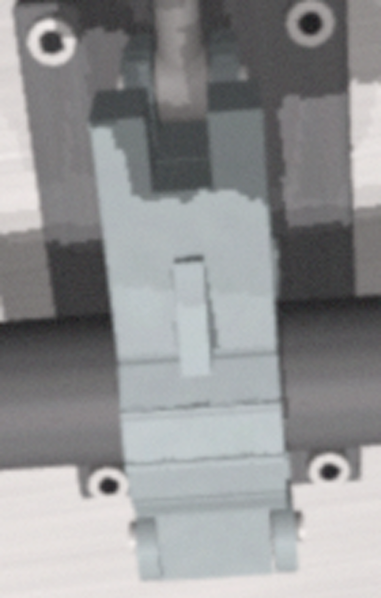

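```bash
python3 -m creep '[{"hand":1,"translation":[-1.9,-0.5,1],"delta_rot":[0,0,-4.2]},{"hand":1,"translation":[0,0,4.2],"delta_rot":[0,0,0]},{"hand":1,"translation":[0,0,4],"delta_rot":[0,0,0]},{"hand":1,"translation":[0,0,4],"delta_rot":[0,0,0]},{"hand":0.7,"translation":[0,0,0],"delta_rot":[0,0,0]},{"hand":0.7,"translation":[0,0,0],"delta_rot":[0,0,0]}]'; python3 st.py;  python3 -c "
from h import *
P=cloud('w6');z=P[...,2]
A=np.radians(-4.6); c,s=np.cos(A),np.sin(A); o=np.array([.5755,-.0486])
X=P[...,0]-o[0];Y=P[...,1]-o[1]; x=c*X+s*Y; y=-s*X+c*Y
for x0 in np.arange(.048,.09,.003):
    q=(abs(x-x0)<.0015)&((y>.0215)&(y<.032)|(y<-.02)&(y>-.03))&(z>.02); r=(abs(x-x0)<.0015)&(abs(y)<.012)
    print(round(x0,3),q.sum(),z[q].round(3)[:8],r.sum(),np.median(z[r]).round(4))
shot('wrist','w7')"
```

```text
t: 13.48
tool_pos: [0.5033, -0.0416, 0.0791]
tool_rot: [0.138, 3.121, 0.001]
contact_force: [1.0, 0.3, -0.3]
opening: 0.0602
t 13.475 q [-0.232 -0.089  2.034  0.004  1.18  -1.716] p [ 0.5033 -0.0416  0.0791] F [ 1.02  0.27 -0.27] M [ 0.006  0.051 -0.005] op 0.0602
[[-0.996  0.088  0.017]
 [ 0.088  0.996  0.   ]
 [-0.017  0.002 -1.   ]] yaw of y 84.94
0.048 3 [0.064 0.066 0.064] 92 0.0918
0.051 2 [0.065 0.066] 83 0.0919
0.054 21 [0.064 0.065 0.065 0.066 0.065 0.066 0.067 0.068] 84 0.092
0.057 69 [0.065 0.067 0.069 0.074 0.074 0.075 0.075 0.075] 83 0.0919
0.06 50 [0.08  0.082 0.082 0.082 0.082 0.082 0.082 0.083] 88 0.0919
0.063 68 [0.072 0.073 0.072 0.074 0.072 0.073 0.073 0.074] 77 0.0918
0.066 53 [0.076 0.076 0.076 0.076 0.077 0.078 0.078 0.077] 82 0.0919
0.069 35 [0.076 0.076 0.077 0.078 0.077 0.078 0.078 0.077] 14 0.0914
0.072 22 [0.077 0.076 0.085 0.085 0.085 0.085 0.084 0.084] 0 nan
0.075 9 [0.083 0.084 0.084 0.083 0.084 0.084 0.084 0.083] 0 nan
0.078 3 [0.082 0.082 0.081] 0 nan
0.081 0 [] 0 nan
0.084 0 [] 0 nan
0.087 0 [] 0 nan
  return _methods._mean(a, axis=axis, dtype=dtype,
  ret = ret.dtype.type(ret / rcount)
```

View pics/w7.png

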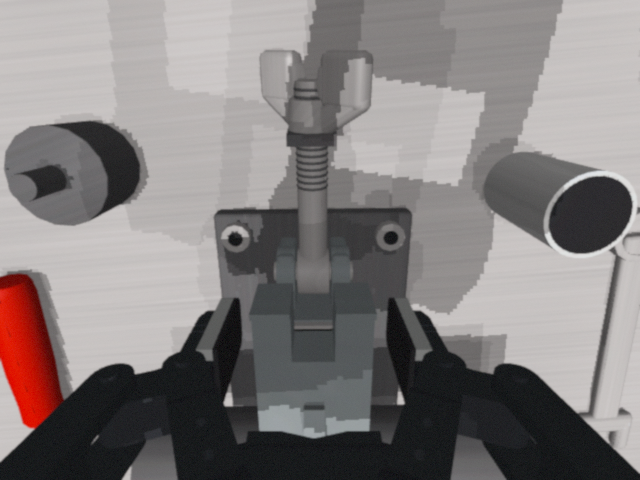

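```bash
python3 -m creep '[{"hand":0.7,"translation":[0,0,0.6],"delta_rot":[0,0,0]},{"hand":0.55,"translation":[0,0,0],"delta_rot":[0,0,0]},{"hand":0.45,"translation":[0,0,0],"delta_rot":[0,0,0]},{"hand":0.45,"translation":[0,0,0],"delta_rot":[0,0,0]}]' 25; python3 st.py
python3 -m creep '[{"hand":0.45,"translation":[-0.12,0,-0.6],"delta_rot":[0,0,0]},{"hand":0.45,"translation":[-0.12,0,-0.6],"delta_rot":[0,0,0]},{"hand":0.45,"translation":[-0.13,0,-0.6],"delta_rot":[0,0,0]}]'; python3 st.py
```

```text
t: 14.02
tool_pos: [0.5027, -0.0418, 0.0726]
tool_rot: [0.135, 3.122, 0.0]
contact_force: [-1.2, -1.0, 1.8]
opening: 0.0436
t 14.025 q [-0.232 -0.08   2.038  0.004  1.167 -1.718] p [ 0.5027 -0.0418  0.0726] F [-1.21 -1.01  1.79] M [-0.415  0.247  0.266] op 0.0436
[[-0.996  0.086  0.017]
 [ 0.086  0.996 -0.001]
 [-0.017  0.001 -1.   ]] yaw of y 85.04
t: 14.4
tool_pos: [0.5053, -0.0419, 0.0899]
tool_rot: [0.136, 3.124, 0.001]
contact_force: [0.9, -4.3, -5.6]
opening: 0.0437
t 14.4 q [-0.232 -0.097  2.022  0.004  1.203 -1.717] p [ 0.5053 -0.0419  0.0899] F [ 0.94 -4.28 -5.63] M [-0.66   0.172  0.221] op 0.0437
[[-0.996  0.087  0.014]
 [ 0.087  0.996  0.   ]
 [-0.014  0.001 -1.   ]] yaw of y 85.02
```

```bash
python3 -m creep '[{"hand":0.45,"translation":[-0.25,0,-0.95],"delta_rot":[0,0,0]},{"hand":0.45,"translation":[-0.31,0,-0.93],"delta_rot":[0,0,0]},{"hand":0.45,"translation":[-0.39,0,-0.91],"delta_rot":[0,0,0]},{"hand":0.45,"translation":[-0.45,0,-0.87],"delta_rot":[0,0,0]}]'; python3 st.py
python3 -m creep '[{"hand":0.45,"translation":[-0.51,0,-0.84],"delta_rot":[0,0,0]},{"hand":0.45,"translation":[-0.57,0,-0.81],"delta_rot":[0,0,0]},{"hand":0.45,"translation":[-0.62,0,-0.77],"delta_rot":[0,0,0]},{"hand":0.45,"translation":[-0.67,0,-0.72],"delta_rot":[0,0,0]}]'; python3 st.py
```

```text
t: 14.9
tool_pos: [0.5193, -0.0431, 0.1275]
tool_rot: [0.136, 3.123, 0.002]
contact_force: [2.0, -6.4, -5.9]
opening: 0.0435
t 14.9 q [-0.228 -0.111  1.966  0.004  1.271 -1.713] p [ 0.5193 -0.0431  0.1275] F [ 1.99 -6.37 -5.95] M [-0.698  0.244  0.261] op 0.0435
[[-0.996  0.087  0.016]
 [ 0.087  0.996  0.   ]
 [-0.016  0.002 -1.   ]] yaw of y 85.01
t: 15.4
tool_pos: [0.5426, -0.0449, 0.159]
tool_rot: [0.136, 3.123, 0.003]
contact_force: [-0.0, -4.2, -5.7]
opening: 0.0437
t 15.4 q [-0.221 -0.086  1.888  0.004  1.325 -1.706] p [ 0.5426 -0.0449  0.159 ] F [-0.03 -4.24 -5.67] M [-0.548  0.316  0.175] op 0.0437
[[-0.996  0.087  0.016]
 [ 0.087  0.996  0.001]
 [-0.016  0.002 -1.   ]] yaw of y 85.01
```

```bash
python3 -m creep '[{"hand":0.45,"translation":[-0.71,0,-0.68],"delta_rot":[0,0,0]},{"hand":0.45,"translation":[-0.76,0,-0.63],"delta_rot":[0,0,0]},{"hand":0.45,"translation":[-0.8,0,-0.58],"delta_rot":[0,0,0]},{"hand":0.45,"translation":[-0.83,0,-0.51],"delta_rot":[0,0,0]}]'; python3 st.py
python3 -m creep '[{"hand":0.45,"translation":[-0.88,0,-0.46],"delta_rot":[0,0,0]},{"hand":0.45,"translation":[-0.9,0,-0.4],"delta_rot":[0,0,0]},{"hand":0.45,"translation":[-0.92,0,-0.34],"delta_rot":[0,0,0]},{"hand":0.45,"translation":[-0.94,0,-0.27],"delta_rot":[0,0,0]}]'; python3 st.py;  python3 -c "
from h import *
shot('scene','s8')
im=load('s8')[0]; a=cv2.resize(im[120:320,220:420],None,fx=3,fy=3,interpolation=cv2.INTER_CUBIC); cv2.imwrite('pics/c8.png',a[:,:,::-1])"
```

```text
t: 15.9
tool_pos: [0.5732, -0.0473, 0.1831]
tool_rot: [0.136, 3.123, 0.003]
contact_force: [0.4, 0.1, -7.1]
opening: 0.0439
t 15.9 q [-0.214 -0.034  1.796  0.005  1.365 -1.699] p [ 0.5732 -0.0473  0.1831] F [ 0.36  0.13 -7.08] M [-0.209  0.311  0.201] op 0.0439
[[-0.996  0.087  0.015]
 [ 0.087  0.996  0.001]
 [-0.015  0.003 -1.   ]] yaw of y 85.02
t: 16.4
tool_pos: [0.6093, -0.0503, 0.1984]
tool_rot: [0.136, 3.123, 0.004]
contact_force: [-0.7, 3.1, -6.9]
opening: 0.0439
t 16.4 q [-0.206  0.039  1.696  0.005  1.392 -1.691] p [ 0.6093 -0.0503  0.1984] F [-0.65  3.06 -6.87] M [0.275 0.512 0.139] op 0.0439
[[-0.996  0.087  0.016]
 [ 0.087  0.996  0.002]
 [-0.015  0.003 -1.   ]] yaw of y 85.02
```

View pics/c8.png

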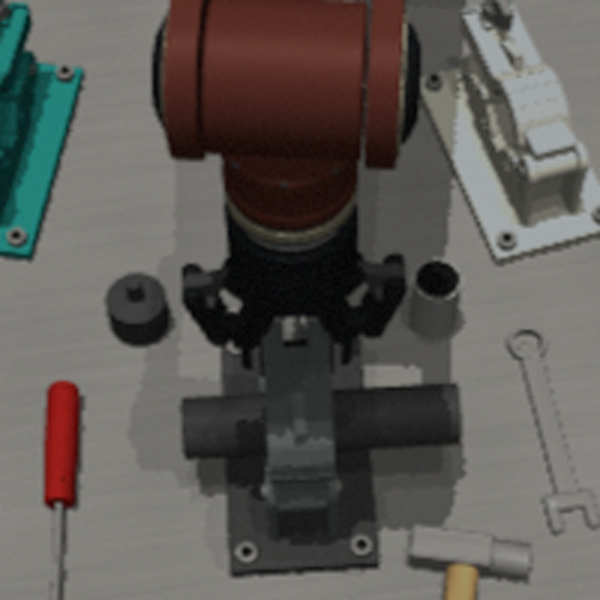

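The jaw is standing up in the fingers (c8 px 297,400), with forces small. Carrying on past upright.

```bash
python3 -m creep '[{"hand":0.45,"translation":[-0.96,0,-0.19],"delta_rot":[0,0,0]},{"hand":0.45,"translation":[-0.97,0,-0.13],"delta_rot":[0,0,0]},{"hand":0.45,"translation":[-0.97,0,-0.06],"delta_rot":[0,0,0]},{"hand":0.45,"translation":[-0.97,0,0],"delta_rot":[0,0,0]}]'; python3 st.py
python3 -m creep '[{"hand":0.45,"translation":[-0.97,0,0.07],"delta_rot":[0,0,0]},{"hand":0.45,"translation":[-0.96,0,0.13],"delta_rot":[0,0,0]},{"hand":0.45,"translation":[-0.95,0,0.2],"delta_rot":[0,0,0]},{"hand":0.45,"translation":[-0.7,0,0.2],"delta_rot":[0,0,0]}]'; python3 st.py; python3 -c "
from h import *
shot('scene','s9')
im=load('s9')[0]; a=cv2.resize(im[120:320,220:420],None,fx=3,fy=3,interpolation=cv2.INTER_CUBIC); cv2.imwrite('pics/c9.png',a[:,:,::-1])"
```

```text
t: 16.95
tool_pos: [0.6477, -0.0534, 0.2033]
tool_rot: [0.136, 3.123, 0.005]
contact_force: [-1.7, 5.7, -4.6]
opening: 0.0436
t 16.95 q [-0.199  0.124  1.597  0.005  1.405 -1.684] p [ 0.6477 -0.0534  0.2033] F [-1.74  5.68 -4.63] M [0.628 0.607 0.136] op 0.0436
[[-0.996  0.087  0.016]
 [ 0.087  0.996  0.002]
 [-0.016  0.004 -1.   ]] yaw of y 85.03
t: 17.45
tool_pos: [0.6838, -0.0563, 0.1983]
tool_rot: [0.135, 3.122, 0.005]
contact_force: [-2.9, 6.9, -2.6]
opening: 0.0434
t 17.45 q [-0.193  0.21   1.51   0.006  1.406 -1.678] p [ 0.6838 -0.0563  0.1983] F [-2.87  6.93 -2.55] M [0.756 0.619 0.106] op 0.0434
[[-0.996  0.086  0.017]
 [ 0.087  0.996  0.003]
 [-0.016  0.004 -1.   ]] yaw of y 85.04
```

View pics/c9.png

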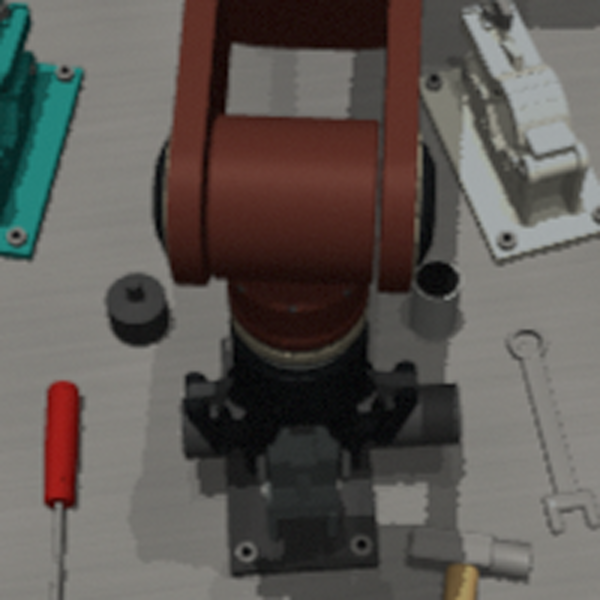

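```bash
python3 -m creep '[{"hand":0.6,"translation":[0,0,0],"delta_rot":[0,0,0]},{"hand":0.9,"translation":[0,0,0],"delta_rot":[0,0,0]},{"hand":1,"translation":[0,0,0],"delta_rot":[0,0,0]},{"hand":1,"translation":[0,0,-1],"delta_rot":[0,0,0]},{"hand":1,"translation":[0,0,-4],"delta_rot":[0,0,0]},{"hand":1,"translation":[0,0,-5],"delta_rot":[0,0,0]},{"hand":1,"translation":[0,0,-5],"delta_rot":[0,0,0]}]'; python3 st.py
python3 -m creep '[{"hand":1,"translation":[5,0,0],"delta_rot":[0,0,0]},{"hand":1,"translation":[6,0,0],"delta_rot":[0,0,0]},{"hand":1,"translation":[6,0,0],"delta_rot":[0,0,0]},{"hand":1,"translation":[6,0,0],"delta_rot":[0,0,0]},{"hand":1,"translation":[0,0,0],"delta_rot":[0,0,0]}]'; python3 st.py; python3 -c "
from h import *
shot('scene','s10');shot('wrist','w10');shot('top','t10')
im=load('s10')[0]; a=cv2.resize(im[120:320,220:420],None,fx=3,fy=3,interpolation=cv2.INTER_CUBIC); cv2.imwrite('pics/c10.png',a[:,:,::-1])"
```

```text
t: 18.38
tool_pos: [0.6804, -0.0576, 0.3498]
tool_rot: [0.136, 3.122, 0.001]
contact_force: [-0.2, -0.3, 0.1]
opening: 0.085
t 18.375 q [-0.195  0.137  1.342  0.003  1.646 -1.678] p [ 0.6804 -0.0576  0.3498] F [-0.19 -0.34  0.13] M [-0.027  0.045  0.002] op 0.085
[[-0.996  0.087  0.017]
 [ 0.087  0.996  0.   ]
 [-0.017  0.002 -1.   ]] yaw of y 85.0
t: 19.0
tool_pos: [0.4486, -0.037, 0.3448]
tool_rot: [0.137, 3.119, 0.0]
contact_force: [1.0, 0.7, 0.2]
opening: 0.0856
t 19.0 q [-0.25  -0.432  1.862  0.004  1.693 -1.733] p [ 0.4486 -0.037   0.3448] F [1.02 0.74 0.17] M [-0.029  0.022  0.016] op 0.0856
[[-0.996  0.087  0.019]
 [ 0.087  0.996 -0.001]
 [-0.019  0.001 -1.   ]] yaw of y 84.99
```

View pics/c10.png

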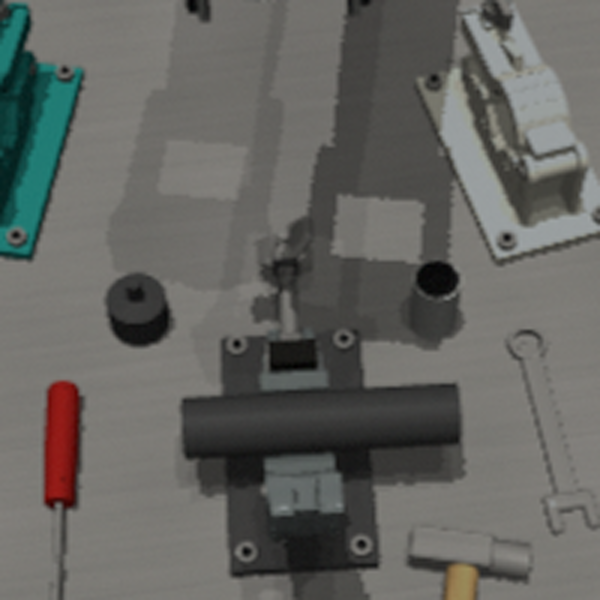

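View pics/w10.png

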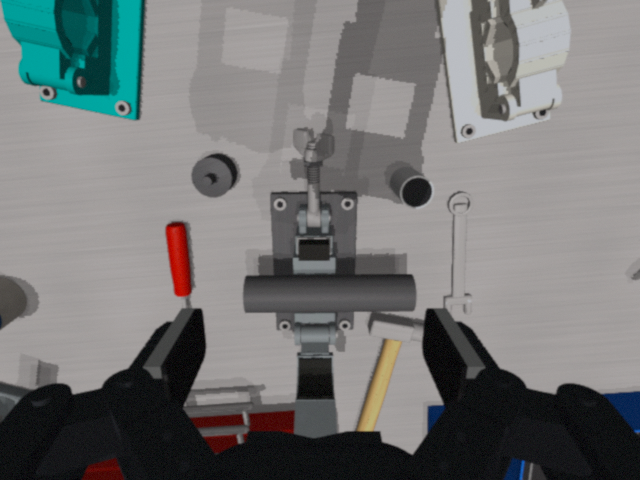

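```bash
python3 -m creep '[{"hand":1,"translation":[0,0,0],"delta_rot":[0,0,0]},{"hand":1,"translation":[0,0,0],"delta_rot":[0,0,0]},{"hand":1,"translation":[0,0,0],"delta_rot":[0,0,0]},{"hand":1,"translation":[0,0,0],"delta_rot":[0,0,0]}]'
python3 - <<'E'
from h import *
shot('wrist','w11')
A=np.radians(-4.6); c,s=np.cos(A),np.sin(A); o=np.array([.5755,-.0486])
for fn in['scene0','s10','w10','w11']:
    P=cloud(fn);z=P[...,2]; X=P[...,0]-o[0];Y=P[...,1]-o[1]; x=c*X+s*Y; y=-s*X+c*Y
    m=(abs(y)>.04)&(abs(y)<.1)&(abs(x)<.05)&(z>.075)&(z<.1)
    print(fn,'tube top',np.percentile(z[m],[50,95]).round(4),'y',y[(abs(x)<.03)&(abs(y)<.13)&(z>.07)&(z<.1)&(abs(y)>.03)].min().round(3),y[(abs(x)<.03)&(abs(y)<.13)&(z>.07)&(z<.1)].max().round(3),'x',x[m].mean().round(4))
    q=(abs(y)<.02)&(x>.03)&(x<.2)&(z>.1)&(z<.26)
    if q.sum()>20:
        g=np.c_[x[q],z[q]]; print(' jaw pts',q.sum(),g.min(0).round(3),g.max(0).round(3))
        for z0 in np.arange(.11,.23,.02):
            r=q&(abs(z-z0)<.006); print('  ',round(z0,2),r.sum(),np.median(x[r]).round(3) if r.any() else '')
E
```

```text
t: 19.65
tool_pos: [0.4518, -0.0375, 0.3435]
tool_rot: [0.136, 3.123, 0.002]
contact_force: [-0.8, 0.2, 0.3]
opening: 0.0855
scene0 tube top [0.0866 0.0916] y -0.083 0.117 x 0.0187
s10 tube top [0.0867 0.0916] y -0.084 0.116 x 0.0186
 jaw pts 412 [0.117 0.108] [0.149 0.216]
   0.11 15 0.12
   0.13 51 0.121
   0.15 15 0.133
   0.17 15 0.132
   0.19 92 0.128
   0.21 169 0.137
w10 tube top [0.0883 0.0916] y -0.081 0.119 x 0.0064
 jaw pts 2782 [0.082 0.1  ] [0.115 0.185]
   0.11 514 0.101
   0.13 199 0.107
   0.15 370 0.102
   0.17 472 0.109
   0.19 9 0.114
   0.21 0 
w11 tube top [0.0883 0.0917] y -0.081 0.119 x 0.0066
 jaw pts 2730 [0.081 0.1  ] [0.115 0.183]
   0.11 514 0.101
   0.13 212 0.107
   0.15 373 0.102
   0.17 501 0.109
   0.19 0 
   0.21 0
```

Run:
```python
from h import *
a=load('scene0')[0].astype(int);b=load('s10')[0].astype(int)
d=(abs(a-b).max(2)>45).astype('uint8')*255
cv2.imwrite('pics/d10.png',np.hstack([d,]))
```

```text
(no output)
```

View pics/d10.png

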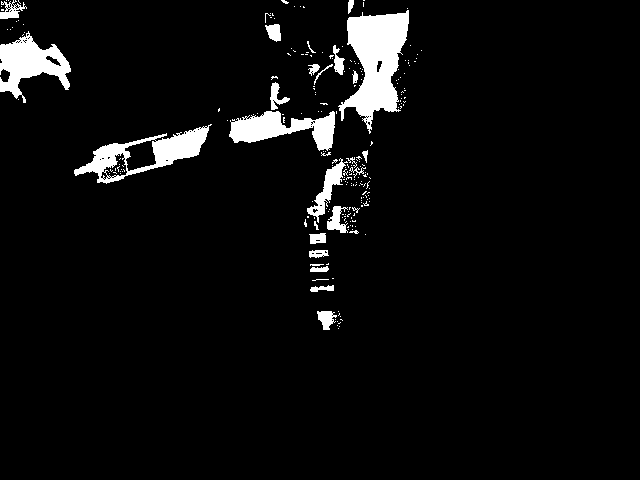

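Only the arm, its shadow, the bolt and the jaw changed between the start and end pictures. The jaw is at rest on its back stop. Handing in.

```bash
python3 -c "
from station import ctrl
print(ctrl.finish_job())"
```

```text
the job is handed in; nothing more can be done
None
```

The tube clamp is open and the job is handed in at about 19.7 s of the 72 s. No verdict was reported.

**Nut:** I turned it 220° anticlockwise over both wings, which is about 4.9 mm of lift. Wrist depth showed the jaw following by only about 0.5 mm, so I estimate the washer stood about 4.3 mm off its seat. A side load of about 6 N built up at 165°, so I regripped before going on.

**Bolt:** The outward probe met no catch; the tool's sideways force stayed under about 1 N. I followed the arc to about 0.5 rad, let go, and the bolt fell. Its nut then lay about 87 mm from the pivot, which puts the swing well above 1.0 rad.

**Jaw:** I pinched the lug and carried it round to about 1.8 rad, with tool forces under 10 N. After release it came to rest at roughly 1.95 rad, on its stop. It was unmoved between two pictures 0.6 s apart.

**Last checks:**
- The tube did not move in the scene view; its top is still at 0.0916 m.
- The before and after pictures differ only in the arm, its shadow, the bolt and the jaw, so the other items on the bench stayed put.
- The gripper is well clear.
- The top and wrist cameras put the nut about 2.5 mm apart in x. I settled it from the finger view, and no check failed.

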